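Unstack the porcelain blanks onto their kiln batts

TASK

Take the stack of white porcelain apart and set each piece the right way up on the buff kiln batt of its own shape and size: the long tile on the long batt, the square box on the square batt, the round box on the large round batt and the little cup on the small round batt. Put each in the middle of its batt, with the long tile lying along its batt and the square box's sides parallel to its batt's. Set the pieces down without dropping them and leave the paint jar and the tape roll where they are.

Things in the scene. Friction and masses are not known exactly. Their poses are not given: they have to be found in the camera images.
- long_tile_mid (a point): Centre (half-way up) of the long white porcelain tile, 210 x 62 x 16 mm, about 0.4 kg, with a thin blue border line. It lies flat on the table as the bottom of the stack: x along its length, y across its 62 mm width, z up. The square box and the round box stand on it, one near each end, about 62 mm from its centre (which one is at which end varies); lift the tile by its 62 mm width once it is bare.
- square_box_mid (a point): Centre (half-way up) of the closed square white porcelain box, 56 x 56 mm and 35 mm tall, flat top, lid fixed on, about 0.16 kg. x and y are normal to its sides, z up. Stands on the long tile.
- round_box_mid (a point): Centre (half-way up) of the closed round white porcelain box, 56 mm in diameter and 35 mm tall, flat top, lid fixed on, about 0.14 kg; z up. Stands on the long tile.
- small_cup_mid (a point): Centre (half-way up) of the little white porcelain cup, a straight round cup of 36 mm outside diameter and 34 mm tall, wall 4 mm, open at the top, about 0.06 kg; z up. It stands on the flat top of either the square box or the round box, at the top of the stack.
- long_batt_top (a point): Centre of the top face of the long buff kiln batt, a flat plate 240 x 92 mm, 8 mm thick, fixed on the table, no rim. x along its length, z up.
- square_batt_top (a point): Centre of the top face of the square buff kiln batt, a flat plate 84 x 84 mm, 8 mm thick, fixed, no rim. x and y normal to its sides, z up.
- round_batt_top (a point): Centre of the top face of the large round buff kiln batt, a flat disc 86 mm in diameter, 8 mm thick, fixed, no rim; z up.
- small_batt_top (a point): Centre of the top face of the small round buff kiln batt, a flat disc 58 mm in diameter, 8 mm thick, fixed, no rim; z up.
- paint_jar: Bystander, not to be moved: a little clear paint jar with a white lid, 35 mm in diameter and 40 mm tall, loose on the table; origin at the centre of its underside.
- tape_roll: Bystander, not to be moved: a roll of tan tape lying flat, 52 mm in diameter, 16 mm high, loose on the table; origin at the centre of its underside.
Mind the look-alikes: they are no part of the job. What is shaped like the part that bears small_batt_top but green or orange is not meant.

How it is judged (in metres and radians):
At the end, for the whole second after the job is handed in: Each piece rests on the batt of its own shape, upright (0.1 rad), its centre within 12 mm of the batt's centre and within 4 mm in height, released and at rest; the long tile along its batt within 0.12 rad, the square box parallel to its batt within 0.2 rad (horizontal distance between long_tile_mid and long_batt_top below 0.012 m and z of long_tile_mid in the frame of long_batt_top between 0.004 and 0.012 m and angle between each of long_tile_mid, square_box_mid, round_box_mid, small_cup_mid's own z axis and vertical below 0.1 rad and linear speed of each of long_tile, square_box, round_box, small_cup below 0.02 m/s and angular speed of each of long_tile, square_box, round_box, small_cup below 0.2 rad/s and horizontal distance between square_box_mid and square_batt_top below 0.012 m and z of square_box_mid in the frame of square_batt_top between 0.0135 and 0.0215 m and horizontal distance between round_box_mid and round_batt_top below 0.012 m and z of round_box_mid in the frame of round_batt_top between 0.0135 and 0.0215 m and horizontal distance between small_cup_mid and small_batt_top below 0.012 m and z of small_cup_mid in the frame of small_batt_top between 0.013 and 0.021 m and angle between the x axis of long_tile_mid and the x axis of long_batt_top, either way round below 0.12 rad and (angle between the x axis of square_box_mid and the x axis of square_batt_top, either way round below 0.2 rad or angle between the x axis of square_box_mid and the y axis of square_batt_top, either way round below 0.2 rad)); the robot touches nothing.
It fails at once if a piece is dropped (moves faster than 0.7 m/s while not held: a free fall of about 25 mm) ((linear speed of long_tile above 0.7 m/s and contact force between the fingers and long_tile below 0.05 N) or (linear speed of square_box above 0.7 m/s and contact force between the fingers and square_box below 0.05 N) or (linear speed of round_box above 0.7 m/s and contact force between the fingers and round_box below 0.05 N) or (linear speed of small_cup above 0.7 m/s and contact force between the fingers and small_cup below 0.05 N)).
It fails at once if the paint jar is knocked or moved by more than 20 mm (distance of paint_jar from where it was at the start of the episode above 0.02 m).
It fails at once if the tape roll is knocked or moved by more than 20 mm (distance of tape_roll from where it was at the start of the episode above 0.02 m).
It also fails if it takes over 112 s, if anything falls off the work surface, if the arm or the gripper's body presses on something with over 40 N, if the wrist force passes 120 N, or if a joint passes its speed limit or range.

ROBOT

A 6-joint arm with a two-finger parallel gripper is mounted at the origin on the work surface. World frame = base frame: x ahead of the robot, y to its left, z up, the work surface at z = 0. Lengths are in mm, angles in rad, forces in N, time in s.
With the tool pointing down it reaches from about 350 to 775 mm from the base axis. Payload 7.3 kg.
Tool frame: the origin (TCP) lies midway between the tips of the shut fingers; the grasp point (between the pads) lies 19 mm behind it (bot.tcp_to_grasp is the distance from the TCP to the grasp point, in mm); z points along the fingers, y is the line along which they close (so a half turn about z gives the same grasp; the last joint's range is limited). The gripper opens to 92 mm and grips with 3 to 60 N. Pads are 19 mm wide; open, the fingers measure 130 mm over their backs; the gripper's body (75 mm by 190 mm) begins 47 mm behind the grasp point.
Start: joints at [-1.435, 0.342, 1.524, -0, 1.275, -0.146], TCP at [146.017, -504.305, 226.741] pointing down, gripper open.
Joint ranges: [-2.53, 2.53], [-0.77, 2.02], [0.04, 2.7], [-1, 4.14], [0.28, 2.66], [-3.11, 3.11]. Speed limits (rad/s): [2.57, 2.57, 3.14, 3.14, 3.14, 3.14].

INTERFACE

Orientations are given as [roll, pitch, yaw] about the fixed x, y, z axes, in that order (R = Rz(yaw) Ry(pitch) Rx(roll)).
In Python, from plant import bot, viewer gives the robot as it stands. The module is installed in compiled form; this text tells all that it offers.
- The arm moves only by the shell command python3 -m handwheel 'ROWS'. ROWS is text: rows parted by semicolons, each of 7 numbers parted by spaces: the shift along the tool's x, y, z scaled (see below), then the turn, a rotation vector about the tool's x, y, z scaled (see below), then the opening, from -1 (shut) to 1 (fully open), so that 0 is half open. In form: tx ty tz rx ry rz gripper; .... A call has 1 to 8 rows; each row is the pose to reach, as a shift and turn from the pose commanded when the call began, along the tool's axes at that moment, turning the shorter way round; what a row does not reach only later rows make up. The controller multiplies each number of a shift by 10 cm and each number of a turn by pi rad. A row lasts 1/12 s, in which the tool goes at most 41.7 mm and 7.16 degrees, less where a joint would pass 70% of its speed; a pose out of reach is approached as far as the arm can. A call with a number of a shift or a turn outside -1 to 1 is refused whole. A call with a gripper value outside its range is refused whole. The fingers move at their own pace and stop on an object; the grip force is fixed at half the most. Time passes only in rows, so rows that repeat a pose let the fingers close. It gives the time, the measured TCP pose, the force, the opening and the grip force at its end, in the units of the state.
- bot.get_obs(): the state, without advancing time (a new reading comes with each control period).
- viewer.capture(name): name is "side" or "top"; returns a dict with "frame" (420x560x3 uint8, red, green, blue), "fov_y" (degrees; the focal length in pixels is half the picture's height over the tangent of half this angle, whatever the lens; pixels are square), "cx", "cy" (the principal point, pixels), "T" (4x4, takes a point from camera to world coordinates). Camera axes: x right, y down, z forward; pixel columns grow to the right and rows downward; lengths in mm; the calibration is good to about 2 mm. A picture is of the moment at which its call begins. There is no depth.
- bot.close_job(): hands the job in; it is judged then, once.
Trained networks look in a picture, given as the dict that the camera call returned (one of the last four; its "shot" number tells which), for a name from the list of things; names that differ only in an ending like _2 or _b are one class to them, and where a whole thing is asked for, a point or a joint stands for the part that bears it (a point fixed in the world has none). Each returns a list of dicts, best first, with "score" (0 to 1); they miss things now and then, are a little off and sometimes report something else, mostly with a low value. They report only what shows in the picture. A call takes as long as a camera call. They do not tell look-alikes from the thing itself.
- viewer.recognise(target, picture): "centre" ([column, row] in pixels, amid what is visible of it).
- viewer.cut_out(target, picture): "pixels" (420x560 bool, what is visible of it) and "centre" ([column, row] in pixels, amid what is visible of it).
The state is a dict: "time": time; "joint_positions": joint angles; "dq": joint speeds; "tau": joint torques, N m; "tool_pos": TCP position; "tcp_rot": TCP orientation; "contact_force": force on the tool from outside, world axes, zero at the start; "moment": the same for the moment, N m; "grip_width": finger opening in mm; "finger_force": force on a finger pad.
Only numpy, scipy, OpenCV 4.12 (cv2) and the standard library are available. Lean on these libraries where they do the work, as an engineer would, in place of code of your own. Each camera call takes 0.05 s, during which the arm holds its last target. There are 200 camera calls.

## Working session

There is one attempt and no reset: what is moved stays moved. The work goes in short steps, Python scripts to look and compute and a shell command to move; the robot and the scene stay as the last step left them, time stands still between calls to the robot, and variables do not carry over. Pictures are saved under pics/ and viewed, at most 17 in all, crops included, and the job is handed in when it is done.

```bash
mkdir -p pics; cat > h.py <<'E'
import numpy as np, cv2
from plant import bot, viewer
def ray(p,px):
    f=p["frame"].shape[0]/2/np.tan(np.radians(p["fov_y"])/2)
    d=np.array([(px[0]-p["cx"])/f,(px[1]-p["cy"])/f,1.]); T=np.array(p["T"])
    return T[:3,3],T[:3,:3]@d
def onz(p,px,z):
    o,d=ray(p,px); return (o+d*(z-o[2])/d[2])
def proj(p,X):
    f=p["frame"].shape[0]/2/np.tan(np.radians(p["fov_y"])/2)
    T=np.array(p["T"]); c=T[:3,:3].T@(np.array(X)-T[:3,3]); return np.array([p["cx"]+f*c[0]/c[2],p["cy"]+f*c[1]/c[2]])
def save(p,n): cv2.imwrite("pics/"+n,p["frame"][:,:,::-1])
E
python3 - <<'E'
from h import *
H={'long_tile_mid':8,'square_box_mid':33,'round_box_mid':33,'small_cup_mid':68,'long_batt_top':8,'square_batt_top':8,'round_batt_top':8,'small_batt_top':8,'paint_jar':20,'tape_roll':8}
for c in("top","side"):
    p=viewer.capture(c); save(p,c+"0.png"); print(c,p["fov_y"],p["cx"],p["cy"],np.round(p["T"],2).tolist())
    for k,z in H.items():
        print(k,[(np.round(r["score"],2),np.round(r["centre"]).tolist(),np.round(onz(p,r["centre"],z)).tolist()) for r in viewer.recognise(k,p)[:4]])
o=bot.get_obs();print({k:np.round(v,3).tolist() for k,v in o.items()})
E
```

```text
top 45.36207302937345 273.3087770792477 214.43732896562705 [[0.01, -0.99, 0.12, 376.5], [-1.0, -0.01, 0.01, -25.17], [-0.01, -0.12, -0.99, 1152.85], [0.0, 0.0, 0.0, 1.0]]
long_tile_mid [(np.float64(0.92), [398.0, 215.0], [512.0, -295.0, 8.0])]
square_box_mid [(np.float64(0.83), [395.0, 185.0], [576.0, -285.0, 33.0])]
round_box_mid [(np.float64(0.7), [407.0, 175.0], [600.0, -311.0, 33.0])]
small_cup_mid [(np.float64(0.68), [407.0, 179.0], [584.0, -301.0, 68.0])]
long_batt_top [(np.float64(0.75), [144.0, 212.0], [512.0, 288.0, 8.0])]
square_batt_top [(np.float64(0.64), [273.0, 238.0], [455.0, -11.0, 8.0])]
round_batt_top [(np.float64(0.84), [310.0, 168.0], [619.0, -93.0, 8.0])]
small_batt_top [(np.float64(0.82), [237.0, 175.0], [600.0, 74.0, 8.0]), (np.float64(0.66), [202.0, 276.0], [368.0, 149.0, 8.0]), (np.float64(0.65), [193.0, 149.0], [660.0, 179.0, 8.0]), (np.float64(0.59), [195.0, 180.0], [586.0, 171.0, 8.0])]
paint_jar [(np.float64(0.68), [206.0, 236.0], [458.0, 141.0, 20.0])]
tape_roll [(np.float64(0.56), [332.0, 235.0], [463.0, -145.0, 8.0])]
side 44.78444692139927 279.9852182
[... 994 characters left out ...]
])]
small_batt_top [(np.float64(0.65), [231.0, 225.0], [593.0, 89.0, 8.0]), (np.float64(0.64), [202.0, 245.0], [584.0, 179.0, 8.0]), (np.float64(0.6), [283.0, 291.0], [361.0, 145.0, 8.0])]
paint_jar [(np.float64(0.84), [254.0, 261.0], [457.0, 138.0, 20.0])]
tape_roll [(np.float64(0.73), [334.0, 210.0], [463.0, -132.0, 8.0])]
{'time': 1.1, 'joint_positions': [-1.435, 0.342, 1.524, -0.0, 1.275, -0.146], 'dq': [0.002, -0.001, -0.001, -0.003, 0.0, -0.001], 'tau': [-0.001, -43.115, -24.448, 0.072, 0.048, 0.0], 'tool_pos': [146.018, -504.319, 226.761], 'tcp_rot': [3.141, 0.0, 0.282], 'contact_force': [0.496, 0.28, 0.334], 'moment': [-0.009, 0.008, 0.013], 'finger_force': 0.0, 'grip_width': 92.253}
```

View pics/top0.png

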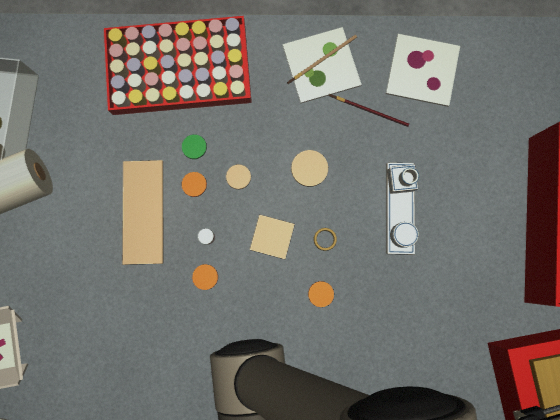

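View pics/side0.png

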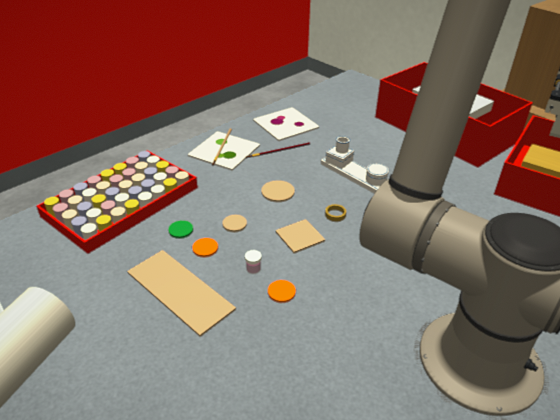

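Top view: the tile lies at (401,208). The square box with the cup on it is at its far end, cup at (408,177), and the round box is at its near end, (404,235). Candidates for the small batt are buff (238,176), green (194,146) and orange (194,184), (205,277), (321,294). By the description it is the buff one at (238,176). The two views disagree by about 10 mm, so I'll measure from the cut-outs and view a close crop.

```bash
python3 - <<'E'
from h import *
H={'long_tile_mid':16,'square_box_mid':51,'round_box_mid':51,'small_cup_mid':85,'long_batt_top':8,'square_batt_top':8,'round_batt_top':8,'small_batt_top':8,'tape_roll':16,'paint_jar':40}
for c in("top","side"):
    p=viewer.capture(c)
    if c=="top":
        im=p["frame"][:,:,::-1]
        a=cv2.resize(im[155:260,380:425],None,fx=5.5,fy=5.5,interpolation=cv2.INTER_CUBIC)
        b=cv2.resize(im[130:300,180:340],None,fx=3.3,fy=3.3,interpolation=cv2.INTER_CUBIC)
        h=max(a.shape[0],b.shape[0]);q=np.zeros((h,a.shape[1]+b.shape[1],3),np.uint8);q[:a.shape[0],:a.shape[1]]=a;q[:b.shape[0],a.shape[1]:]=b;cv2.imwrite("pics/crop.png",q);print(q.shape)
    for k,z in H.items():
        R=viewer.cut_out(k,p)[:1]
        if not R: continue
        m=R[0]["pixels"].astype(np.uint8)
        cn=max(cv2.findContours(m,0,1)[0],key=cv2.contourArea)[:,0]
        w=np.array([onz(p,x,z)[:2] for x in cn],np.float32)
        ys,xs=np.nonzero(m);wc=np.mean([onz(p,x,z)[:2] for x in zip(xs,ys)],0)
        print(c,k,m.sum(),"mean",wc.round(1),"rect",[np.round(v,1) for v in cv2.minAreaRect(w)],"col",p["frame"][m>0].mean(0).round())
E
```

```text
(578, 776, 3)
top long_tile_mid 1285 mean [ 512.6 -294.5] rect [array([ 504. , -297.8]), array([ 63.8, 163.2]), np.float64(89.0)] col [183. 190. 190.]
top round_box_mid 578 mean [ 462.9 -298.2] rect [array([ 462.4, -297.9]), array([52.7, 61.5]), np.float64(0.7)] col [174. 181. 181.]
top small_cup_mid 272 mean [ 586.3 -300.9] rect [array([ 586. , -301.1]), array([33.2, 43.5]), np.float64(45.3)] col [141. 145. 141.]
top long_batt_top 4120 mean [511.7 290.8] rect [array([512.7, 290.4]), array([240.7,  91.1]), np.float64(2.8)] col [199. 171. 127.]
top square_batt_top 1395 mean [457.6  -8.3] rect [array([458.5,  -8.2]), array([86. , 87.6]), np.float64(74.9)] col [202. 185. 142.]
top round_batt_top 1098 mean [618.5 -91.9] rect [array([618.6, -91.6]), array([84.9, 83.5]), np.float64(0.6)] col [202. 182. 139.]
top small_batt_top 508 mean [577.4 175.4] rect [array([577.7, 175.4]), array([56.3, 58.2]), np.float64(0.7)] col [196. 127.  62.]
top tape_roll 153 mean [ 451.8 -125.1] rect [array([ 453.7, -127. ]), array([49.9, 47.5]), np.float64(0.3)] col [148. 126.  74.]
top paint_jar 190 mean [454
[... 726 characters left out ...]
97.7]), np.float64(2.5)] col [221. 189. 129.]
side square_batt_top 962 mean [456.2  -0.6] rect [array([457.6,  -1.8]), array([86.2, 92.2]), np.float64(76.4)] col [216. 184. 127.]
side round_batt_top 561 mean [615.6 -85. ] rect [array([616.1, -86.1]), array([83.7, 88.3]), np.float64(16.6)] col [215. 184. 125.]
side small_batt_top 529 mean [364.1 147.6] rect [array([364.3, 147.9]), array([55.5, 60. ]), np.float64(46.1)] col [233. 131.  11.]
side tape_roll 228 mean [ 448.2 -115.3] rect [array([ 448.4, -116.2]), array([46. , 62.9]), np.float64(41.7)] col [113.  94.  44.]
side paint_jar 318 mean [442.5 154.3] rect [array([441.8, 154.5]), array([31.7, 65.3]), np.float64(47.4)] col [173. 165. 159.]
```

View pics/crop.png

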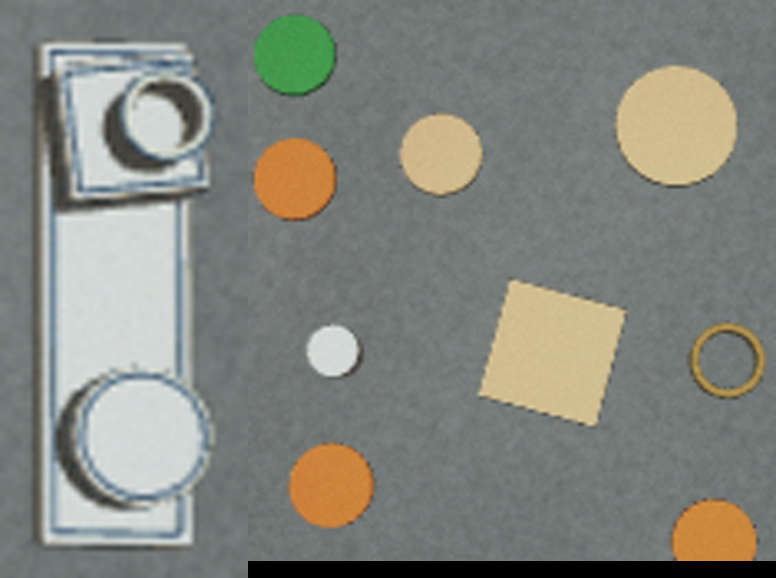

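The crop confirms the layout. The buff disc at crop (441,154), full frame (238,176), is the small batt. The square box is turned about 5–6° and the cup's rim is at crop (165,117).

```bash
cat >> h.py <<'E'
def go(x,y,z,yaw=None):
    "numbers for a row: tool-axes shift (10 cm units), rz (pi units)"
    from scipy.spatial.transform import Rotation as R
    o=bot.get_obs(); A=R.from_euler("xyz",o["tcp_rot"]); d=A.inv().apply(np.array([x,y,z])-o["tool_pos"])/100
    B=A if yaw is None else R.from_euler("xyz",[np.pi,0,yaw])
    print("at",np.round(o["tool_pos"],1),"row",d.round(3),((A.inv()*B).as_rotvec()/np.pi).round(4))
E
python3 - <<'E'
from h import *
p=viewer.capture("top")
f=lambda x,y:(380+x/5.5-.4,155+y/5.5-.4)
for n,c,z in(("cup",(165,117),85),("round",(145,435),51),("sq",(135,126),51),("tile",(116,295),16)): print(n,onz(p,f(*c),z).round(1))
sq=[onz(p,f(*c),51)[:2] for c in((60,70),(195,58),(208,182),(75,195))]
print(np.round(sq,1),cv2.minAreaRect(np.array(sq,np.float32)))
t=[onz(p,f(*c),16)[:2] for c in((40,45),(190,45),(192,543),(42,545))];print(cv2.minAreaRect(np.array(t,np.float32)))
for r in viewer.cut_out("small_batt_top",p):
    m=r["pixels"];col=p["frame"][m].mean(0);ys,xs=np.nonzero(m);print(col.round(),np.mean([onz(p,x,8)[:2] for x in zip(xs,ys)],0).round(1))
go(586,-297,200,0)
E
```

```text
cup [ 587.4 -303.5   85. ]
round [ 465.3 -302.1   51. ]
sq [ 590.3 -300.2   51. ]
tile [ 526.  -299.9   16. ]
[[ 612.9 -270.3]
 [ 618.5 -324.8]
 [ 567.7 -329.1]
 [ 561.8 -275.6]] ((590.2027587890625, -300.2340393066406), (51.434852600097656, 54.832576751708984), 5.98253059387207)
((527.0447998046875, -300.2718505859375), (62.49535369873047, 209.80062866210938), 89.53219604492188)
[202. 180. 136.] [596.2  72.4]
[198. 128.  61.] [578.4 174.6]
[201. 130.  60.] [364.4 143.1]
[201. 135.  63.] [ 329.7 -119.8]
[ 68. 147.  76.] [666.3 177.9]
[203. 184. 140.] [618.4 -92.4]
at [ 146.  -504.3  226.7] row [ 4.803 -0.768  0.267] [0.     0.     0.0897]
```

```bash
python3 -m handwheel '0 0 0 0 0 0.09 0.5;0 0 0 0 0 0.09 0.5;0 0 0 0 0 0.09 0.5;0 0 0 0 0 0.09 0.5' | tail -3
for i in 1 2 3 4 5; do python3 -m handwheel '0.88 -0.41 0 0 0 0 0.5;0.88 -0.41 0 0 0 0 0.5;0.88 -0.41 0 0 0 0 0.5;0.88 -0.41 0 0 0 0 0.5' | tail -3; done
python3 - <<'E'
from h import *
go(587,-300,120,0)
p=viewer.capture("side");save(p,"s1.png")
E
```

```text
contact_force: [0.6, 0.5, 0.9]
grip_width: 71.0
finger_force: 0.0
contact_force: [0.7, -0.1, -0.0]
grip_width: 68.8
finger_force: 0.0
contact_force: [-1.2, 0.4, -0.2]
grip_width: 69.1
finger_force: 0.0
contact_force: [-1.1, 0.7, 0.3]
grip_width: 69.5
finger_force: 0.0
contact_force: [-0.9, 0.1, -0.1]
grip_width: 69.0
finger_force: 0.0
contact_force: [-0.7, -0.9, -0.1]
grip_width: 68.6
finger_force: 0.0
at [ 586.7 -300.   226. ] row [0.003 0.    1.06 ] [0.     0.0002 0.0004]
```

```bash
python3 -m handwheel '0 0 0.95 0 0 0 0.5;0 0 0.95 0 0 0 0.5;0 0 0.95 0 0 0 0.5;0 0 0.95 0 0 0 0.5'|tail -3; python3 -m handwheel '0 0 0.37 0 0 0 0.5;0 0 0.37 0 0 0 0.5'
python3 - <<'E'
from h import *
p=viewer.capture("side");c=p["frame"][100:220,270:430,::-1];cv2.imwrite("pics/s2.png",cv2.resize(c,None,fx=5,fy=5,interpolation=2))
print(proj(p,bot.get_obs()["tool_pos"]))
E
```

```text
contact_force: [0.5, -0.6, -0.9]
grip_width: 68.7
finger_force: 0.0
time: 4.85
tool_pos: [583.7, -300.2, 92.2]
tcp_rot: [-3.139, 0.005, -0.002]
contact_force: [-1.5, 0.2, -1.5]
grip_width: 69.3
finger_force: 0.0
[343.34222086 136.74320144]
```

View pics/s2.png

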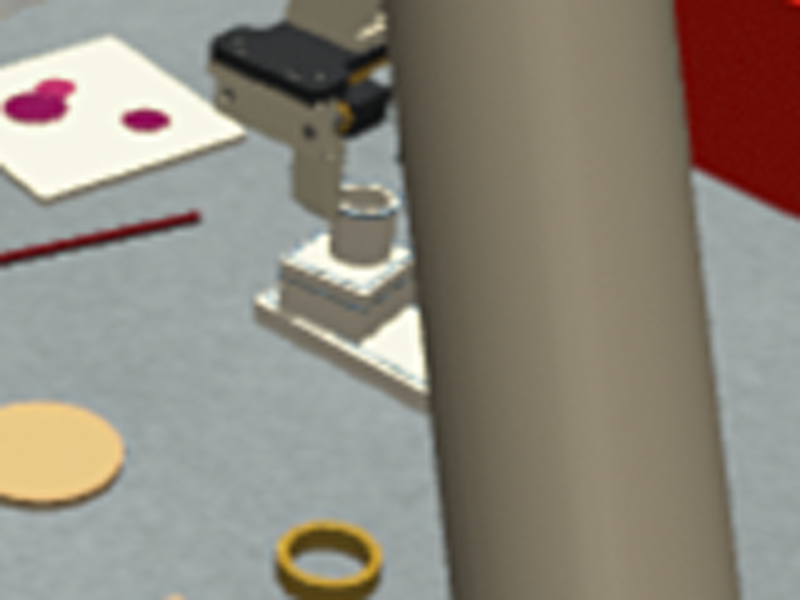

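The left finger tip is at crop (330,215), just beside the cup. The TCP projects to (367,184), over the cup's rim centre at (367,200), so I'll descend and grip.

```bash
python3 -m handwheel '0.03 0 0.2 0 0 0 0.5;0.03 0 0.35 0 0 0 0.5;0.03 0 0.35 0 0 0 0.5'; python3 -m handwheel '0 0 0 0 0 0 -1;0 0 0 0 0 0 -1;0 0 0 0 0 0 -1;0 0 0 0 0 0 -1;0 0 0 0 0 0 -1;0 0 0 0 0 0 -1;0 0 0 0 0 0 -1;0 0 0 0 0 0 -1'; python3 -m handwheel '0 0 -0.2 0 0 0 -1;0 0 -0.4 0 0 0 -1;0 0 -0.7 0 0 0 -1;0 0 -0.9 0 0 0 -1;0 0 -0.9 0 0 0 -1'
python3 - <<'E'
from h import *
p=viewer.capture("top");save(p,"t3.png");o=bot.get_obs();g=np.array(o["tool_pos"]);print(proj(p,g+[0,0,26]))
print([(r["score"],r["centre"]) for r in viewer.recognise("small_cup_mid",p)])
R=viewer.cut_out("square_box_mid",p)[:1]
for r in R:
    m=r["pixels"].astype(np.uint8);cn=max(cv2.findContours(m,0,1)[0],key=cv2.contourArea)[:,0]
    print(cv2.minAreaRect(np.array([onz(p,x,51)[:2] for x in cn],np.float32)))
E
```

```text
time: 5.15
tool_pos: [588.6, -300.2, 60.2]
tcp_rot: [-3.141, 0.001, -0.001]
contact_force: [-0.5, 0.5, -0.4]
grip_width: 68.8
finger_force: 0.0
time: 5.82
tool_pos: [589.6, -300.1, 60.6]
tcp_rot: [3.141, -0.001, -0.001]
contact_force: [-1.3, -0.7, 5.8]
grip_width: 35.9
finger_force: 30.0
time: 6.23
tool_pos: [591.2, -300.8, 154.6]
tcp_rot: [3.137, -0.007, -0.001]
contact_force: [0.6, -0.0, -0.2]
grip_width: 36.2
finger_force: 30.0
[420.09715501 165.38803871]
[(0.23, [279.7, 225.9])]
```

```bash
python3 - <<'E'
from h import *
for c in("top","side"):
    p=viewer.capture(c)
    hsv=cv2.cvtColor(p["frame"],cv2.COLOR_RGB2HSV)
    m=cv2.inRange(hsv,(12,50,150),(24,140,255))
    for cn in cv2.findContours(m,0,1)[0]:
        if 150<cv2.contourArea(cn)<6000:
            w=np.array([onz(p,x,8)[:2] for x in cn[:,0]],np.float32)
            q=np.zeros(m.shape,np.uint8);cv2.drawContours(q,[cn],0,1,-1);ys,xs=np.nonzero(q)
            a,b,t=cv2.minAreaRect(w);print(c,np.round(cn[:,0].mean(0)),"mean",np.mean([onz(p,x,8)[:2] for x in zip(xs,ys)],0).round(1),np.round(a,1),np.round(b,1),round(t,1))
E
```

```text
top [362. 353.] mean [ 197.6 -231.6] [ 202.3 -225.2] [305.8  81.2] 57.8
top [254. 294.] mean [319.   18.7] [327.   25.9] [217.7  27. ] 56.4
top [272. 273.] mean [372.9 -15.2] [376.6  -7.7] [218.9  37. ] 56.5
top [325. 239.] mean [ 455.1 -129. ] [ 455.4 -130. ] [47.9 47.9] 0.7
top [278. 224.] mean [485.4 -25.4] [490.4 -17.2] [86.1 30.8] 64.0
top [238. 176.] mean [597.4  72.7] [597.7  72.7] [56.5 55.7] 1.1
top [142. 212.] mean [511.5 290.9] [512.6 291.6] [239.6  91.3] 2.3
top [309. 167.] mean [619.6 -92.2] [619.8 -92.7] [82.5 85.7] 0.6
side [482. 377.] mean [-20.2  48.2] [-13.3  26.6] [209.2 151.6] 29.4
side [ 32. 341.] mean [595.5 560.3] [595.8 560.5] [ 35.5 181.1] 21.8
side [181. 290.] mean [505.5 293.5] [512.9 292.6] [240.8  92.7] 2.3
side [406. 271.] mean [216.1 -86.9] [223.  -93.9] [152.1 131.3] 55.7
side [471. 261.] mean [ 138.6 -217.1] [ 141.3 -214.4] [105.4 122.1] 55.3
side [300. 235.] mean [457.6  -4.9] [458.6  -5.8] [84.9 85. ] 75.3
side [234. 222.] mean [596.9  74.2] [598.4  73.2] [57.4 55.7] 46.3
side [278. 190.] mean [618.7 -90.3] [620.  -91.4] [85.2 82.9] 46.4
side [545. 113.] mean [  323.3 -1011.7] [  321.6 -1011.6] [ 51.  103.8] 87.4
side [548.   5.] mean [  804.3 -2180.6] [  822.2 -2181.2] [125.6 223.3] 22.3
```

View pics/t3.png

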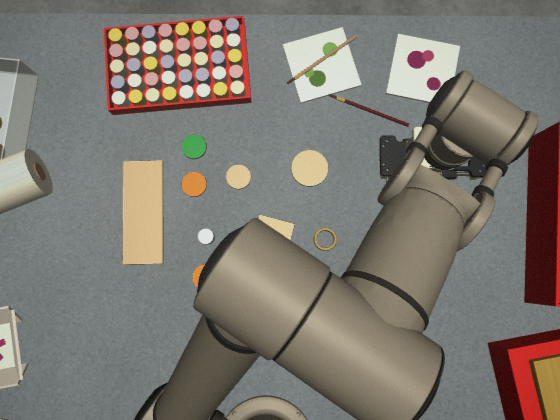

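The top view shows the cup held in the gripper at about (440,150), and every batt is still in place. The colour contours of the batts agree to within 3 mm between the cameras. Carrying the cup to its batt at (598,73).

```bash
for i in 1 2 3 4; do python3 -m handwheel '0.02 -0.935 0 0 0 0 -1;0.02 -0.935 0 0 0 0 -1;0.02 -0.935 0 0 0 0 -1;0.02 -0.935 0 0 0 0 -1' | tail -1; done
python3 -m handwheel '0 0 0.9 0 0 0 -1;0 0 0.9 0 0 0 -1;0 0 0.9 0 0 0 -1;0 0 0.9 0 0 0 -1;0 0 0.9 0 0 0 -1'
python3 - <<'E'
from h import *
go(599,73,19,0)
p=viewer.capture("side");c=p["frame"][150:270,150:310,::-1];cv2.imwrite("pics/s4.png",cv2.resize(c,None,fx=5,fy=5,interpolation=2))
E
```

```text
finger_force: 30.0
finger_force: 30.0
finger_force: 30.0
finger_force: 30.0
time: 8.23
tool_pos: [598.6, 72.5, 60.7]
tcp_rot: [3.141, -0.001, -0.003]
contact_force: [0.6, -0.8, 0.4]
grip_width: 35.9
finger_force: 30.0
at [598.6  72.5  60.7] row [ 0.004 -0.005  0.417] [ 0.0001 -0.0003 -0.0008]
```

View pics/s4.png

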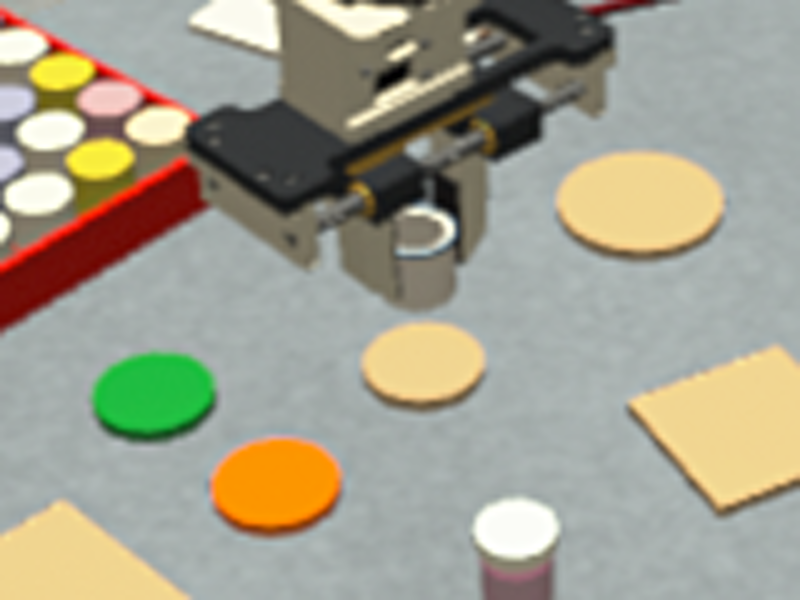

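The cup hangs over the buff batt, with its base at crop (420,290) and the batt's centre at (423,363). Lowering it 42–43 mm should set it in the middle.

```bash
python3 -m handwheel '0 0 0.2 0 0 0 -1;0 0 0.35 0 0 0 -1;0 0 0.41 0 0 0 -1;0 0 0.425 0 0 0 -1;0 0 0.425 0 0 0 -1;0 0 0.425 0 0 0 -1'; python3 -m handwheel '0 0 0 0 0 0 0.5;0 0 0 0 0 0 0.5;0 0 0 0 0 0 0.5;0 0 0 0 0 0 0.5;0 0 0 0 0 0 0.5'; python3 -m handwheel '0 0 -0.3 0 0 0 0.5;0 0 -0.7 0 0 0 0.5;0 0 -1 0 0 0 0.5;0 0 -1 0 0 0 0.5;0 0 -1 0 0 0 0.5'
python3 - <<'E'
from h import *
go(465,-299,130,0)
E
```

```text
time: 8.78
tool_pos: [598.7, 74.2, 18.8]
tcp_rot: [3.141, -0.003, -0.001]
contact_force: [-0.2, 0.7, -0.4]
grip_width: 35.5
finger_force: 30.0
time: 9.2
tool_pos: [597.7, 74.3, 17.4]
tcp_rot: [3.141, -0.0, -0.001]
contact_force: [1.4, 0.9, -0.1]
grip_width: 64.3
finger_force: 0.0
time: 9.62
tool_pos: [598.7, 74.3, 119.3]
tcp_rot: [3.141, -0.004, -0.001]
contact_force: [-0.7, 0.6, -0.1]
grip_width: 69.2
finger_force: 0.0
at [598.7  74.3 119.3] row [-1.333  3.734 -0.113] [ 0.     -0.0014 -0.0003]
```

```bash
for i in 1 2 3 4; do python3 -m handwheel '-0.333 0.934 0 0 0 0 1;-0.333 0.934 0 0 0 0 1;-0.333 0.934 0 0 0 0 1;-0.333 0.934 0 0 0 0 1' | tail -1; done
python3 -m handwheel '0 0 0.4 0 0 0 1;0 0 0.4 0 0 0 1;0 0 0.4 0 0 0 1;0 0 0.4 0 0 0 1'
python3 - <<'E'
from h import *
go(465,-300,24,0)
p=viewer.capture("side");c=p["frame"][100:220,270:430,::-1];a=cv2.resize(c,None,fx=4,fy=4,interpolation=2)
c=p["frame"][190:250,200:270,::-1];b=cv2.resize(c,(140,120),interpolation=2)
a[:120,:140]=b;cv2.imwrite("pics/s5.png",a)
print(proj(p,bot.get_obs()["tool_pos"]))
E
```

```text
finger_force: 0.0
finger_force: 0.0
finger_force: 0.0
finger_force: 0.0
time: 11.28
tool_pos: [464.9, -297.8, 77.7]
tcp_rot: [-3.141, 0.0, 0.001]
contact_force: [-0.0, -0.7, -0.0]
grip_width: 91.9
finger_force: 0.0
at [ 464.9 -297.8   77.7] row [0.001 0.023 0.537] [-0.0002  0.0001  0.0002]
[378.30362903 159.86505487]
```

View pics/s5.png

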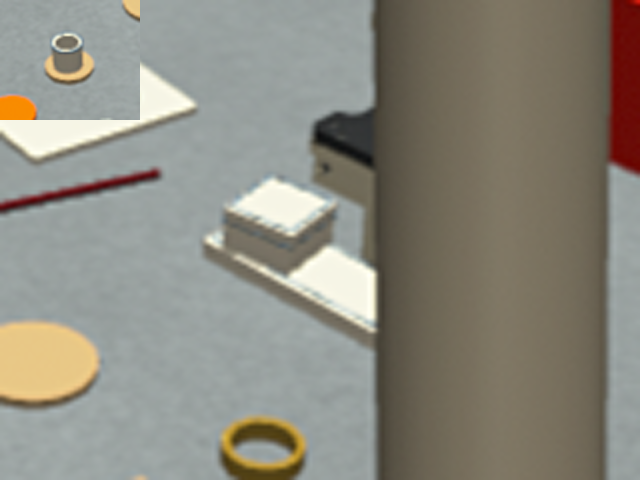

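The inset shows the cup standing in the middle of its batt, and the round box is hidden behind the arm. Descending and gripping, since the approach margins are 18 mm.

```bash
python3 -m handwheel '0 0.02 0.3 0 0 0 1;0 0.02 0.48 0 0 0 1;0 0.02 0.53 0 0 0 1;0 0.02 0.53 0 0 0 1;0 0.02 0.53 0 0 0 1'; python3 -m handwheel '0 0 0 0 0 0 -1;0 0 0 0 0 0 -1;0 0 0 0 0 0 -1;0 0 0 0 0 0 -1;0 0 0 0 0 0 -1;0 0 0 0 0 0 -1;0 0 0 0 0 0 -1;0 0 0 0 0 0 -1'; python3 -m handwheel '0 0 -0.2 0 0 0 -1;0 0 -0.4 0 0 0 -1;0 0 -0.7 0 0 0 -1;0 0 -0.9 0 0 0 -1;0 0 -0.9 0 0 0 -1;0 0 -0.9 0 0 0 -1'
python3 - <<'E'
from h import *
go(620,-92,70,0)
E
```

```text
time: 11.75
tool_pos: [464.9, -301.5, 25.6]
tcp_rot: [3.14, -0.001, -0.001]
contact_force: [0.6, -0.5, 0.3]
grip_width: 92.4
finger_force: 0.0
time: 12.42
tool_pos: [464.1, -301.3, 24.4]
tcp_rot: [3.141, -0.0, -0.001]
contact_force: [-1.0, -0.0, 2.2]
grip_width: 55.2
finger_force: 30.0
time: 12.92
tool_pos: [464.3, -301.4, 114.8]
tcp_rot: [3.14, -0.001, -0.001]
contact_force: [-0.3, -0.1, -1.4]
grip_width: 55.2
finger_force: 30.0
at [ 464.3 -301.4  114.8] row [ 1.554 -2.096  0.447] [ 0.0004 -0.0005 -0.0003]
```

```bash
for i in 1 2 3; do python3 -m handwheel '0.519 -0.698 0 0 0 0 -1;0.519 -0.698 0 0 0 0 -1;0.519 -0.698 0 0 0 0 -1;0.519 -0.698 0 0 0 0 -1' | tail -1; done
python3 -m handwheel '0 0 0.3 0 0 0 -1;0 0 0.6 0 0 0 -1;0 0 0.6 0 0 0 -1;0 0 0.6 0 0 0 -1;0 0 0.6 0 0 0 -1'
python3 - <<'E'
from h import *
go(620,-92,17,0)
p=viewer.capture("side");c=p["frame"][120:240,200:360,::-1];cv2.imwrite("pics/s6.png",cv2.resize(c,None,fx=5,fy=5,interpolation=2))
E
```

```text
finger_force: 30.0
finger_force: 30.0
finger_force: 30.0
time: 14.33
tool_pos: [620.0, -93.7, 55.4]
tcp_rot: [3.141, -0.001, -0.003]
contact_force: [0.6, -0.8, -0.7]
grip_width: 55.1
finger_force: 30.0
at [620.  -93.7  55.4] row [-0.    -0.017  0.384] [ 0.0002 -0.0003 -0.0008]
```

View pics/s6.png

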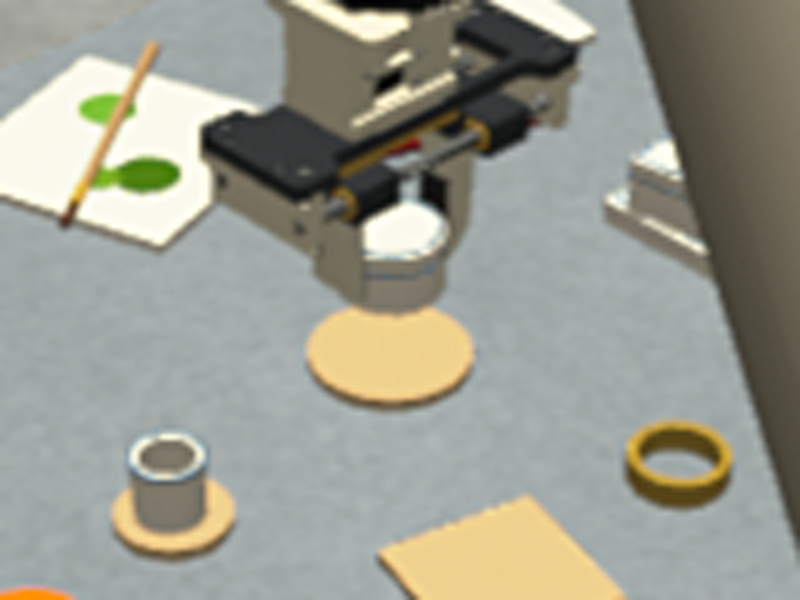

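The round box is over its batt: box axis near crop column 391, batt centre (390,353). The cup is still centred on its own batt. Lowering.

```bash
python3 -m handwheel '0 -0.01 0.2 0 0 0 -1;0 -0.01 0.32 0 0 0 -1;0 -0.01 0.37 0 0 0 -1;0 -0.01 0.385 0 0 0 -1;0 -0.01 0.385 0 0 0 -1;0 -0.01 0.385 0 0 0 -1'; python3 -m handwheel '0 0 0 0 0 0 1;0 0 0 0 0 0 1;0 0 0 0 0 0 1;0 0 0 0 0 0 1;0 0 0 0 0 0 1;0 0 0 0 0 0 1'; python3 -m handwheel '0 0 -0.3 0 0 0 1;0 0 -0.7 0 0 0 1;0 0 -1 0 0 0 1;0 0 -1 0 0 0 1;0 0 -1 0 0 0 1'
python3 - <<'E'
from h import *
go(590,-298,117,0.103)
p=viewer.capture("side");c=p["frame"][120:240,200:360,::-1];cv2.imwrite("pics/s7.png",cv2.resize(c,None,fx=3,fy=3,interpolation=2))
E
```

```text
time: 14.88
tool_pos: [620.3, -91.1, 16.4]
tcp_rot: [3.141, -0.001, -0.001]
contact_force: [0.1, 1.2, -0.3]
grip_width: 55.1
finger_force: 30.0
time: 15.38
tool_pos: [619.9, -91.0, 15.8]
tcp_rot: [3.141, -0.0, -0.001]
contact_force: [-0.5, -0.2, 0.3]
grip_width: 89.9
finger_force: 0.0
time: 15.8
tool_pos: [621.1, -91.2, 117.9]
tcp_rot: [3.14, -0.004, -0.001]
contact_force: [0.2, 0.4, -0.2]
grip_width: 92.0
finger_force: 0.0
at [621.1 -91.2 117.9] row [-0.309  2.068  0.011] [ 0.0005 -0.0014 -0.0331]
```

```bash
for i in 1 2 3; do python3 -m handwheel '-0.103 0.695 0 0 0 0 1;-0.103 0.695 0 0 0 0 1;-0.103 0.695 0 0 0 0 1;-0.103 0.695 0 0 0 0 1' | tail -1; done
python3 -m handwheel '0 0 0.3 0 0 -0.033 1;0 0 0.6 0 0 -0.033 1;0 0 0.6 0 0 -0.033 1;0 0 0.6 0 0 -0.033 1'
python3 -m handwheel '0 0 0.2 0 0 0 1;0 0 0.33 0 0 0 1;0 0 0.33 0 0 0 1;0 0 0.33 0 0 0 1'
python3 -m handwheel '0 0 0 0 0 0 -1;0 0 0 0 0 0 -1;0 0 0 0 0 0 -1;0 0 0 0 0 0 -1;0 0 0 0 0 0 -1;0 0 0 0 0 0 -1;0 0 0 0 0 0 -1;0 0 0 0 0 0 -1'; python3 -m handwheel '0 0 -0.2 0 0 0 -1;0 0 -0.4 0 0 0 -1;0 0 -0.7 0 0 0 -1;0 0 -0.9 0 0 0 -1;0 0 -0.9 0 0 0 -1;0 0 -0.9 0 0 0 -1'
python3 - <<'E'
from h import *
go(458.5,-7,60,-0.258)
E
```

```text
finger_force: 0.0
finger_force: 0.0
finger_force: 0.0
time: 17.18
tool_pos: [588.2, -296.7, 54.1]
tcp_rot: [-3.138, 0.004, 0.104]
contact_force: [0.7, -0.7, 0.6]
grip_width: 91.6
finger_force: 0.0
time: 17.52
tool_pos: [589.0, -298.9, 23.1]
tcp_rot: [-3.141, 0.0, 0.103]
contact_force: [0.8, 0.1, -0.2]
grip_width: 91.8
finger_force: 0.0
time: 18.18
tool_pos: [588.9, -299.5, 23.0]
tcp_rot: [3.141, -0.0, 0.103]
contact_force: [-0.0, 0.8, 1.2]
grip_width: 55.5
finger_force: 30.0
time: 18.68
tool_pos: [589.1, -299.6, 113.3]
tcp_rot: [3.14, -0.001, 0.103]
contact_force: [0.1, -0.1, -3.0]
grip_width: 55.8
finger_force: 30.0
at [ 589.1 -299.6  113.3] row [-1.    -3.045  0.528] [ 0.0003 -0.0005  0.1148]
```

View pics/s7.png

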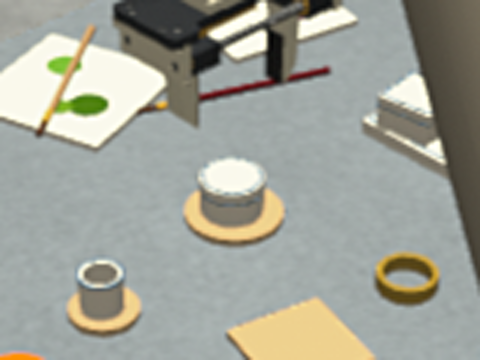

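The round box stands centred on its batt at crop (232,190), and the square box is in the gripper. Carrying it across and turning it to the batt.

```bash
for i in 1 2 3 4; do python3 -m handwheel '-0.25 -0.761 0 0 0 0 -1;-0.25 -0.761 0 0 0 0 -1;-0.25 -0.761 0 0 0 0 -1;-0.25 -0.761 0 0 0 0 -1' | tail -1; done
python3 -m handwheel '0 0 0.3 0 0 0.115 -1;0 0 0.5 0 0 0.115 -1;0 0 0.5 0 0 0.115 -1;0 0 0.5 0 0 0.115 -1;0 0 0.5 0 0 0.115 -1;0 0 0.5 0 0 0.115 -1'
python3 - <<'E'
from h import *
go(458.5,-7,16,-0.258)
p=viewer.capture("side");c=p["frame"][160:280,220:380,::-1];cv2.imwrite("pics/s8.png",cv2.resize(c,None,fx=5,fy=5,interpolation=2))
E
```

```text
finger_force: 30.0
finger_force: 30.0
finger_force: 30.0
finger_force: 30.0
time: 20.52
tool_pos: [459.6, -8.1, 63.1]
tcp_rot: [3.141, -0.002, -0.257]
contact_force: [0.4, 0.1, -1.3]
grip_width: 55.8
finger_force: 30.0
at [459.6  -8.1  63.1] row [-0.014 -0.008  0.471] [ 0.     -0.0007  0.0005]
```

View pics/s8.png

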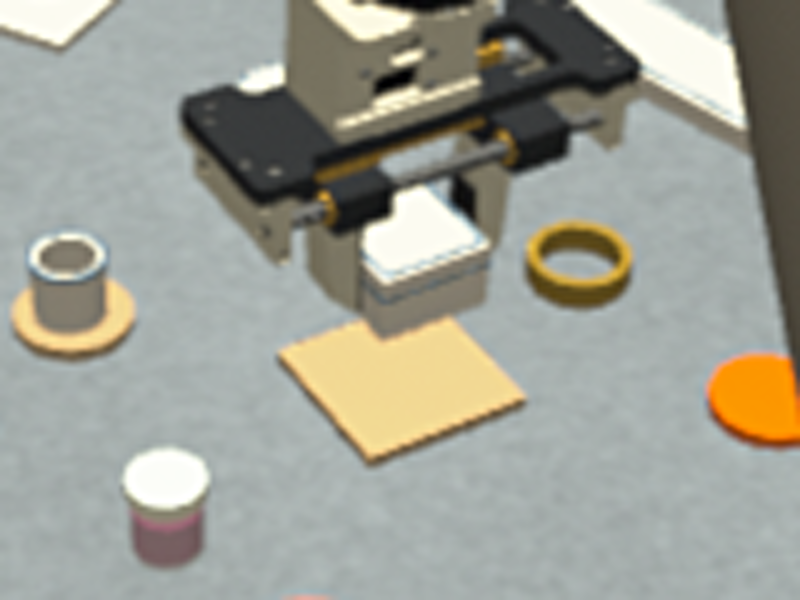

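The square box's near corner is at crop (380,340). Lowered 48 mm it should land near (380,433), against an expected (381,435), and its sides are parallel to the batt's.

```bash
python3 -m handwheel '-0.01 -0.01 0.25 0 0 0 -1;-0.01 -0.01 0.4 0 0 0 -1;-0.01 -0.01 0.46 0 0 0 -1;-0.01 -0.01 0.475 0 0 0 -1;-0.01 -0.01 0.475 0 0 0 -1;-0.01 -0.01 0.475 0 0 0 -1'; python3 -m handwheel '0 0 0 0 0 0 0.65;0 0 0 0 0 0 0.65;0 0 0 0 0 0 0.65;0 0 0 0 0 0 0.65;0 0 0 0 0 0 0.65;0 0 0 0 0 0 0.65'; python3 -m handwheel '0 0 -0.3 0 0 0 0.65;0 0 -0.7 0 0 0 0.65;0 0 -1 0 0 0 0.65;0 0 -1 0 0 0 0.65;0 0 -1 0 0 0 0.65'
python3 - <<'E'
from h import *
go(526,-299,110,-0.008)
E
```

```text
time: 21.07
tool_pos: [458.3, -5.9, 16.0]
tcp_rot: [-3.142, -0.002, -0.258]
contact_force: [-0.3, -0.4, -1.2]
grip_width: 55.4
finger_force: 30.0
time: 21.57
tool_pos: [457.5, -5.7, 15.3]
tcp_rot: [3.142, -0.0, -0.258]
contact_force: [-0.3, -0.6, 0.1]
grip_width: 75.9
finger_force: 0.0
time: 21.98
tool_pos: [458.5, -5.8, 116.8]
tcp_rot: [-3.141, -0.004, -0.258]
contact_force: [-0.2, -0.4, -0.2]
grip_width: 75.9
finger_force: 0.0
at [458.5  -5.8 116.8] row [1.402 2.662 0.074] [ 0.0001 -0.0014 -0.0797]
```

```bash
python3 -m handwheel '0 0 0 0 0 -0.08 1;0 0 0 0 0 -0.08 1;0 0 0 0 0 -0.08 1;0 0 0 0 0 -0.08 1'|tail -1; for i in 1 2 3; do python3 -m handwheel '0.228 0.979 0 0 0 0 1;0.228 0.979 0 0 0 0 1;0.228 0.979 0 0 0 0 1;0.228 0.979 0 0 0 0 1' | tail -1; done
python3 -m handwheel '0 0 0.4 0 0 0 1;0 0 0.7 0 0 0 1;0 0 0.7 0 0 0 1;0 0 0.7 0 0 0 1'
python3 - <<'E'
from h import *
go(527,-299,4,-0.008)
p=viewer.capture("top");c=p["frame"][140:280,360:460,::-1];c=cv2.resize(c,None,fx=4,fy=4,interpolation=2)
d=cv2.resize(p["frame"][130:270,220:345,::-1],None,fx=2.8,fy=4,interpolation=2);cv2.imwrite("pics/t9.png",np.hstack([c,d[:c.shape[0]]]))
E
```

```text
finger_force: 0.0
finger_force: 0.0
finger_force: 0.0
finger_force: 0.0
time: 23.65
tool_pos: [522.6, -297.2, 43.9]
tcp_rot: [-3.138, 0.004, -0.007]
contact_force: [0.2, -0.3, 0.7]
grip_width: 91.4
finger_force: 0.0
at [ 522.6 -297.2   43.9] row [0.046 0.019 0.399] [-0.0011  0.0013  0.0002]
```

View pics/t9.png

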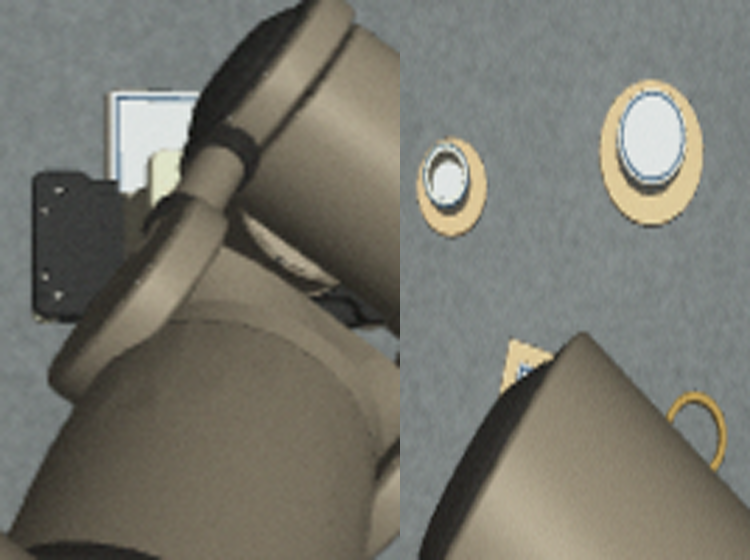

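The tile's far edge is still at about row 163, so it hasn't moved; descending onto it.

```bash
python3 -m handwheel '0.01 0 0.2 0 0 0 1;0.01 0 0.35 0 0 0 1;0.01 0 0.41 0 0 0 1;0.01 0 0.41 0 0 0 1;0.01 0 0.41 0 0 0 1'
python3 -m handwheel '0 0 0 0 0 0 -1;0 0 0 0 0 0 -1;0 0 0 0 0 0 -1;0 0 0 0 0 0 -1;0 0 0 0 0 0 -1;0 0 0 0 0 0 -1;0 0 0 0 0 0 -1;0 0 0 0 0 0 -1'; python3 -m handwheel '0 0 -0.1 0 0 0 -1;0 0 -0.2 0 0 0 -1;0 0 -0.4 0 0 0 -1;0 0 -0.7 0 0 0 -1;0 0 -0.9 0 0 0 -1;0 0 -0.9 0 0 0 -1;0 0 -0.9 0 0 0 -1'
python3 - <<'E'
from h import *
go(513,292,60,0.04)
p=viewer.capture("side");save(p,"s10.png")
E
```

```text
time: 24.12
tool_pos: [525.5, -300.0, 5.8]
tcp_rot: [3.14, -0.002, -0.007]
contact_force: [-0.5, 0.1, -1.0]
grip_width: 91.5
finger_force: 0.0
time: 24.78
tool_pos: [524.8, -300.0, 4.5]
tcp_rot: [3.141, -0.0, -0.007]
contact_force: [-1.2, 0.7, 2.9]
grip_width: 61.5
finger_force: 30.0
time: 25.37
tool_pos: [525.1, -300.2, 95.5]
tcp_rot: [3.14, -0.002, -0.007]
contact_force: [-0.1, -1.2, -3.9]
grip_width: 61.7
finger_force: 30.0
at [ 525.1 -300.2   95.5] row [-0.165 -5.921  0.344] [ 0.0006 -0.0007 -0.015 ]
```

View pics/s10.png

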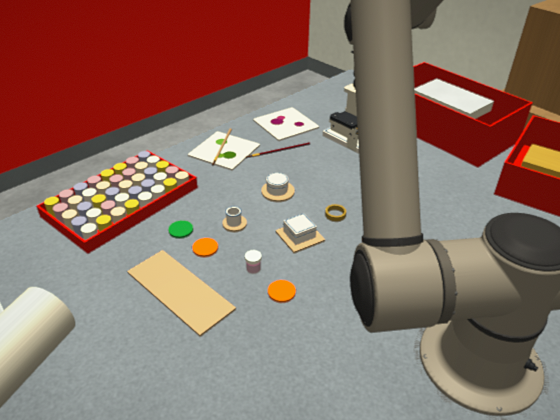

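The boxes and the cup stand on their batts and the tile is lifted. Carrying it at about 91 mm, clear of the 43 mm box tops.

```bash
for i in 1 2 3 4 5 6; do python3 -m handwheel '-0.023 -0.987 0 0 0 0 -1;-0.023 -0.987 0 0 0 0 -1;-0.023 -0.987 0 0 0 0 -1;-0.023 -0.987 0 0 0 0 -1' | tail -1; done
python3 -m handwheel '0 0 0.3 0 0 -0.015 -1;0 0 0.5 0 0 -0.015 -1;0 0 0.5 0 0 -0.015 -1;0 0 0.5 0 0 -0.015 -1;0 0 0.5 0 0 -0.015 -1'
python3 - <<'E'
from h import *
go(511.5,292,13,0.04)
p=viewer.capture("side");c=p["frame"][220:340,110:270,::-1];cv2.imwrite("pics/s11.png",cv2.resize(c,None,fx=5,fy=5,interpolation=2))
E
```

```text
finger_force: 30.0
finger_force: 30.0
finger_force: 30.0
finger_force: 30.0
finger_force: 30.0
finger_force: 30.0
time: 27.83
tool_pos: [516.5, 291.1, 45.0]
tcp_rot: [3.142, -0.001, 0.038]
contact_force: [1.5, -0.5, -2.0]
grip_width: 61.6
finger_force: 30.0
at [516.5 291.1  45. ] row [-0.05  -0.011  0.32 ] [ 0.     -0.0004 -0.0006]
```

View pics/s11.png

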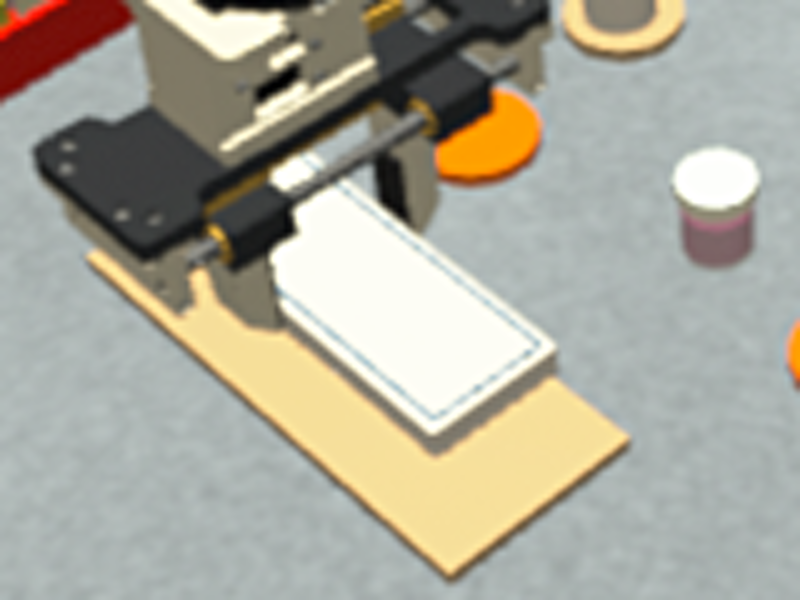

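The tile is level and lies along the batt at (290,280), needing about 5 mm in -x. Lowering it.

```bash
python3 -m handwheel '-0.045 -0.01 0.15 0 0 0 -1;-0.045 -0.01 0.26 0 0 0 -1;-0.045 -0.01 0.3 0 0 0 -1;-0.045 -0.01 0.315 0 0 0 -1;-0.045 -0.01 0.315 0 0 0 -1;-0.045 -0.01 0.315 0 0 0 -1;-0.045 -0.01 0.315 0 0 0 -1'
python3 - <<'E'
from h import *
go(511.5,292,12.5,0.04)
p=viewer.capture("side");c=p["frame"][220:340,110:270,::-1];cv2.imwrite("pics/s12.png",cv2.resize(c,None,fx=5,fy=5,interpolation=2))
E
```

```text
time: 28.47
tool_pos: [511.2, 293.4, 13.2]
tcp_rot: [-3.141, -0.001, 0.04]
contact_force: [0.2, 0.3, -3.1]
grip_width: 61.5
finger_force: 30.0
at [511.2 293.4  13.2] row [0.002 0.015 0.007] [-0.0001 -0.0004 -0.    ]
```

View pics/s12.png

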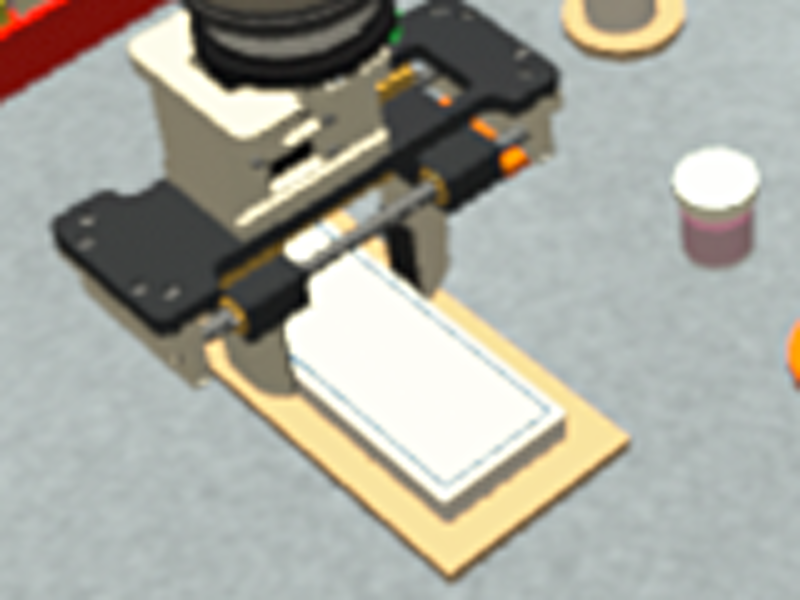

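```bash
python3 - <<'E'
from h import *
p=viewer.capture("side")
f=lambda x,y:(110+x/5-.4,220+y/5-.4)
A=onz(p,f(446,500),24.7)[:2];B=onz(p,f(566,414),24.7)[:2];C=onz(p,f(451,575),8)[:2];D=onz(p,f(630,438),8)[:2]
print(A,B,C,D,"tile end",(A+B)/2,"batt end",(C+D)/2)
E
```

```text
[408.08020408 320.2767241 ] [409.65745247 260.99438565] [390.47647203 333.17592727] [394.68904229 242.11756777] tile end [408.86882828 290.63555487] batt end [392.58275716 287.64674752]
```

The tile's end is 16.3 mm from the batt's end (15 mm expected) and about 3 mm off sideways, so I'll nudge it 2 mm, set it down and release.

```bash
python3 -m handwheel '-0.01 0.02 0 0 0 0 -1;-0.01 0.02 0.005 0 0 0 -1;-0.01 0.02 0.005 0 0 0 -1;-0.01 0.02 0.005 0 0 0 -1'; python3 -m handwheel '0 0 0 0 0 0 0.8;0 0 0 0 0 0 0.8;0 0 0 0 0 0 0.8;0 0 0 0 0 0 0.8;0 0 0 0 0 0 0.8'; for i in 1 2; do python3 -m handwheel '0 0 -0.3 0 0 0 0.8;0 0 -0.7 0 0 0 0.8;0 0 -1 0 0 0 0.8;0 0 -1 0 0 0 0.8;0 0 -1 0 0 0 0.8'|head -2;done
for i in 1 2; do python3 -m handwheel '0 -1 0 0 0 0 0.8;0 -1 0 0 0 0 0.8;0 -1 0 0 0 0 0.8;0 -1 0 0 0 0 0.8'|head -2;done
python3 - <<'E'
from h import *
p=viewer.capture("side");a=cv2.resize(p["frame"][150:360,100:380,::-1],(400,300),interpolation=2)
q=viewer.capture("top");b=cv2.resize(q["frame"][130:290,110:350,::-1],(800,533),interpolation=2);cv2.imwrite("pics/t13.png",b)
for n,P in(("side",p),("top",q)):
    for k,z in(("round_box_mid",51-8),("small_cup_mid",42),("square_box_mid",43),("long_tile_mid",24)):
        for r in viewer.cut_out(k,P)[:1]:
            m=r["pixels"].astype(np.uint8);cn=max(cv2.findContours(m,0,1)[0],key=cv2.contourArea)[:,0]
            a,b,t=cv2.minAreaRect(np.array([onz(P,x,z)[:2] for x in cn],np.float32));print(n,k,np.round(a,1),np.round(b,1),round(t,1))
E
```

```text
time: 28.9
tool_pos: [509.6, 290.9, 12.5]
tcp_rot: [3.141, 0.0, 0.04]
contact_force: [-0.6, -2.8, 1.6]
grip_width: 61.8
finger_force: 30.0
time: 29.32
tool_pos: [509.9, 291.3, 12.2]
tcp_rot: [-3.142, -0.0, 0.04]
contact_force: [0.3, -0.7, 0.4]
grip_width: 82.1
finger_force: 0.0
time: 29.73
tool_pos: [510.8, 291.7, 114.2]
time: 30.15
tool_pos: [510.0, 291.4, 212.4]
time: 30.48
tool_pos: [503.7, 394.2, 208.3]
time: 30.82
tool_pos: [499.9, 493.5, 208.1]
side round_box_mid [604.9 -75.3] [50.7 98.9] 46.8
side small_cup_mid [581.6  88.4] [32.5 69.7] 50.4
side square_box_mid [445.7  10.9] [71.3 89. ] 72.9
side long_tile_mid [507.  296.5] [222.1  68.8] 2.4
top round_box_mid [617.4 -90. ] [52.8 58.1] 45.9
top small_cup_mid [595.1  72.7] [38.8 33.5] 45.6
top square_box_mid [460.2  -5.4] [56.1 60.4] 75.2
top long_tile_mid [512.1 289.5] [211.   67.3] 2.0
```

View pics/t13.png

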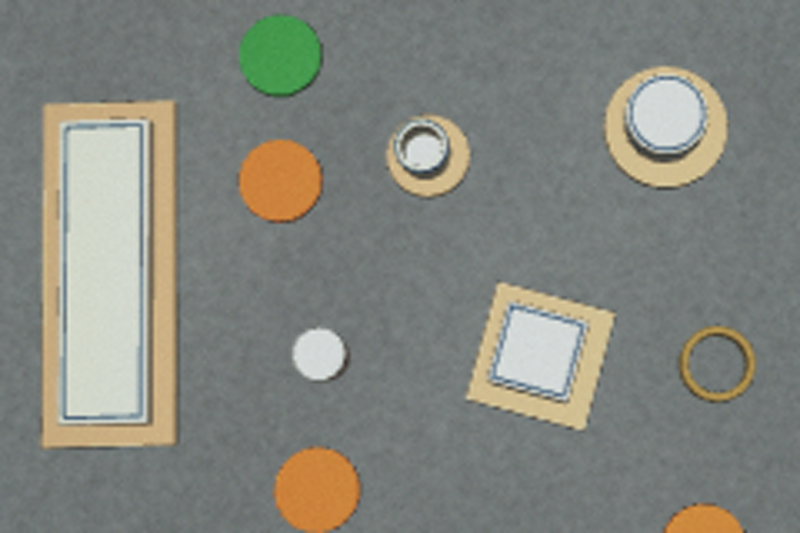

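All four pieces are within about 4 mm of their batts' centres. The tile and box are parallel to theirs, the jar and tape haven't moved, and the arm is clear.

```bash
python3 -c "
from plant import bot
print(bot.close_job())"
```

```text
the job is handed in; nothing more can be done
None
```

I took the stack apart, set all four pieces on their own batts within about 4 mm of centre in the last picture, left the jar and tape where they were, and handed the job in at about 31 s; no verdict came back.

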